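# Slide a freshly waxed shell dish under the flap of the dust box

### The arm

A 7-joint arm with a two-finger parallel gripper is mounted at the origin on the work surface. World frame = base frame: x ahead of the robot, y to its left, z up, the work surface at z = 0. Lengths are in m, angles in rad, forces in N, time in s.
With the tool pointing down it reaches from about 0.425 to 0.925 m from the base axis. Payload 6.8 kg.
Tool frame: the origin (TCP) lies midway between the tips of the shut fingers; the grasp point (between the pads) lies 19 mm behind it; z points along the fingers, y is the line along which they close (so a half turn about z gives the same grasp; the last joint's range is limited). The gripper opens to 85 mm and grips with 20 to 120 N. Pads are 22 mm wide; open, the fingers measure 114 mm over their backs; the gripper's body (76 mm by 85 mm) begins 54 mm behind the grasp point. The pads swing forward as they close: fully open they stand 13 mm farther back than shut.
Start: joints at [-1.36, 0.477, 0.022, 1.555, -0.011, 1.109, -0.083], TCP at [0.212, 0.641, 0.231] pointing down, gripper open.
Joint ranges: [-2.96, 2.96], [-0.34, 2.1], [-1.41, 1.46], [0.24, 2.44], [-1.37, 4.51], [0.17, 1.92], [-2.96, 2.96]. Speed limits (rad/s): [2.39, 2.39, 3.14, 3.14, 3.14, 3.14, 3.14].

### API

Orientations are given as a unit quaternion [w, x, y, z].
In Python, from station import bot, imaging gives the robot as it stands.
- The arm moves only by the tool move_arm, never from a script. Its argument "commands" is a list that holds one entry, the list of rows, each a list of 7 numbers: the shift along the tool's x, y, z in m, then the turn, a rotation vector about the tool's x, y, z in degrees, then the finger opening in m, from 0 to 0.0854. In form: [[[x, y, z, rx, ry, rz, grip], ...]]. A call has 1 to 20 rows; each row shifts and turns the commanded pose from where the row before left it, along the tool's axes as they then stand; what a row does not reach is not made up. A row lasts 1/8 s, in which the tool goes at most 62.5 mm and 10.7 degrees, less where a joint would pass 70% of its speed; a pose out of reach is approached as far as the arm can. A call is refused whole if a number of a shift passes 0.0625 or a number of a turn 10.7, either way. A call with a gripper value outside its range is refused whole. The fingers move at their own pace and stop on an object; "squeeze" is the grip in N (left out, the last holds). Time passes only in rows, so rows that do not move let the fingers close. It gives the time, the measured TCP pose, the force, the opening and the grip force at its end, in the units of the state.
- bot.get_obs(): the state, without advancing time (a new reading comes with each control period).
- imaging.read_camera(name): name is "side" or "top"; returns the picture (420x560x3 uint8, red, green, blue); there is no depth.
- imaging.calibration(name): a dict with "intrinsics" (3x3 intrinsics, pixels), "extrinsics" (4x4, takes a point from camera to world coordinates). Camera axes: x right, y down, z forward; pixel columns grow to the right and rows downward; lengths in m; the calibration is good to about 2 mm. A picture is of the moment at which its call begins. calibration takes no time and is no camera call.
- bot.hand_in(): hands the job in; it is judged then, once.
The state is a dict: "t": time; "q": joint angles; "joint_vel": joint speeds; "joint_torque": joint torques, N m; "eef_pos": TCP position; "tool_rot": TCP orientation; "contact_force": force on the tool from outside, world axes, zero at the start; "torque": the same for the moment, N m; "gripper_width": opening from 0.0 (shut) to 1.0 (fully open); "grasp_force": force on a finger pad.
Only numpy, scipy, OpenCV 4.12 (cv2) and the standard library are available. Lean on these libraries where they do the work, as an engineer would, in place of code of your own. Each camera call takes 0.05 s, during which the arm holds its last target. There are 200 camera calls.

### The job

The small shallow coconut-shell dish standing in the metal feed channel has just been waxed and has to go into the dust box to harden. Press the thumb plate beside the channel down with one fingertip so that the spring flap swings wide open, keep it held there, and with the other fingertip push the dish gently along the channel under the flap until it slides down into the box on its own; then let the flap close. Do not pick the dish up or tip it over, the flap must not touch it, and leave the other things on the table where they are.

Things in the scene. Friction and masses are not known exactly. Their poses are not given: they have to be found in the camera images.
- dust_box: Fixed plywood box with a clear cover and, on its -x side, a raised metal feed channel. Origin: on the table under the closed flap, on the channel's centre line; x points along the channel into the box, y left, z up. The box spans x 4 to 208 mm, y +-80 mm, top 160 mm above the table; inside it a sloping metal floor and a cork stop at the rear.
- brink (a point): Middle of the far edge of the channel floor: x = -35 mm in the box's frame, 92 mm up. From here a slippery slide runs 36 degrees down under the flap into the box: a dish slides in by itself once its middle is 10 mm past this point. Channel floor: from here 155 mm back (-x), 98 mm wide; its two smooth side plates are 3 mm thick and stand 26 mm over the floor, open above and at the near end.
- flap (a joint): Angle of the flap, rad: 0 closed (upright), grows as it swings into the box, stop at 1.25. Metal sheet 94 mm wide, 73 mm high, on a level axle at x = 0 of the box, 144 mm above the table (52 mm over the channel floor). A spring shuts it: 0.10 N m closed, plus 0.16 N m per rad (about 2 N at the thumb plate to start, 4 N at 0.8 rad). From 0.7 rad on a dish passes under it freely.
- thumb_plate (a point): On top of the thumb plate, 55 mm from the axle. Plate: rigid with the flap, left of the channel (y 58 to 92 mm in the box's frame, free below), 3 mm thick, from the axle 80 mm out towards -x, level when the flap is closed, 144 mm above the table. Pressed down it turns about the axle by the flap's angle. A fingertip kept low and moved on towards the box slides along it and opens the flap farther.
- dish: Loose shallow dish of dark coconut shell, about 80 g, standing upright in the channel. Origin: centre of its underside. Rim 90 mm across, at 24 mm height, flaring out from a foot 54 mm across; wall 4 mm.
- shell_bowl: Large dark shell bowl, 120 mm across, 74 mm high; origin: centre of its underside. Leave it alone.
- goblet: Dark goblet, 58 mm across, 82 mm high; origin: centre of its underside. Leave it alone.
- teapot: Dark teapot with spout and handle, about 165 mm over both, 98 mm high; origin: centre of its underside. Leave it alone.
- wax_jar: Amber jar of wax with a brass cap, 64 mm across, 55 mm high, standing right of the channel; origin: centre of its underside. Leave it alone.
- brush: Brush 170 mm long, lying right of the box; origin: at the middle of its underside. Leave it alone.
- sand_block: Cork sanding block 100 x 60 x 30 mm; origin: centre of its underside. Leave it alone.
- spoon: Dark wooden spoon 190 mm long, lying; origin: at the middle of its underside. Leave it alone.
Mind the look-alikes: they are no part of the job. What is shaped like the dish but red is not meant.

How it is judged:
On the way, in this order (a step that is already met when the one before it is completed fails the run):
1. a fingertip holds the flap open while the dish is still in front of it (value of joint flap above 0.55 rad and contact force between the fingers and flap above 0.5 N and x of dish in the frame of dust_box below -0.02 m), for 0.2 s.
2. the dish has gone under the flap while the flap is still held open (x of dish in the frame of dust_box above 0.015 m and value of joint flap above 0.5 rad and contact force between the fingers and flap above 0.5 N), for 0.1 s.
At the end, for the whole second after the job is handed in: The dish rests still inside the dust box at the foot of the slide (its origin more than 100 mm behind the flap and less than 50 mm above the table), right way up (tilted less than 0.6 rad), and the flap is shut (under 0.08 rad) (x of dish in the frame of dust_box between 0.1 and 0.2 m and y of dish in the frame of dust_box between -0.06 and 0.06 m and z of dish in the frame of dust_box below 0.05 m and angle between dish's own z axis and vertical below 0.6 rad and linear speed of dish below 0.02 m/s and value of joint flap below 0.08 rad); the robot touches nothing.
It fails at once if the flap touches the dish (more than 0.5 N) (contact force between flap and dish above 0.5 N).
It fails at once if the dish is lifted off the channel floor (origin more than 12 mm over it) or pushed out of the channel sideways or backwards (z of dish in the frame of dust_box above 0.104 m or y of dish in the frame of dust_box above 0.065 m or y of dish in the frame of dust_box below -0.065 m or x of dish in the frame of dust_box below -0.21 m).
It fails at once if the dish is tipped up in the channel (0.35 rad before it reaches the slide) (x of dish in the frame of dust_box below -0.055 m and angle between dish's own z axis and vertical above 0.35 rad).
It fails at once if the dish is pushed hard (over 12 N) (contact force between the fingers and dish above 12 N).
It fails at once if another thing on the table is moved (over 20 mm) (distance of any of shell_bowl, goblet, teapot, wax_jar, brush, sand_block, spoon from where it was at the start of the episode above 0.02 m).
It also fails if it takes over 56 s, if anything falls off the work surface, if the arm or the gripper's body presses on something with over 40 N, if the wrist force passes 120 N, or if a joint passes its speed limit or range.

## Working session

There is one attempt and no reset: what is moved stays moved. The work goes in short steps, Python scripts to look and compute and a tool call to move; the robot and the scene stay as the last step left them, time stands still between calls to the robot, and variables do not carry over. Pictures are saved under pics/ and viewed, at most 10 in all, crops included, and the job is handed in when it is done.

Besides the shell and the picture viewer there is one more tool, called after "Emit:" as name(argument=value, ...) on one line, values as JSON. move_arm: Moves the arm, as the interface text tells. Its arguments: {"type":"object","properties":{"commands":{"type":"array","items":{"type":"array","items":{"type":"array","items":{"type":"number"}}}},"squeeze":{"type":"number"}},"required":["commands"]}

```bash
mkdir -p pics; ls; python3 - <<'E'
from station import bot, imaging
import cv2, numpy as np
for n in("side","top"):
    im=imaging.read_camera(n); np.save(f"pics/{n}0.npy",im); cv2.imwrite(f"pics/{n}0.png",im[:,:,::-1])
    c=imaging.calibration(n); print(n,np.round(c["intrinsics"],1).tolist(),np.round(c["extrinsics"],4).tolist())
o=bot.get_obs(); print(o["t"],o["eef_pos"],o["tool_rot"],o["gripper_width"],o["contact_force"])
E
```

```text
pics
side [[391.0, 0.0, 275.6], [0.0, 391.0, 208.8], [0.0, 0.0, 1.0]] [[0.9532, 0.2224, -0.2049, 0.8043], [0.3022, -0.7254, 0.6185, -0.6224], [-0.0111, -0.6514, -0.7586, 0.8585], [0.0, 0.0, 0.0, 1.0]]
top [[452.6, 0.0, 273.4], [0.0, 452.6, 206.8], [0.0, 0.0, 1.0]] [[-0.0047, -0.9925, 0.1221, 0.4202], [-1.0, 0.0046, -0.0012, -0.0229], [0.0007, -0.1221, -0.9925, 1.2765], [0.0, 0.0, 0.0, 1.0]]
0.1 [0.21141919 0.64049856 0.23042159] [-8.62743553e-05  1.58748213e-01  9.87318780e-01 -7.90651908e-04] 1.002014140257159 [-0.97913775  0.62829962 -0.1881925 ]
```

View pics/top0.png

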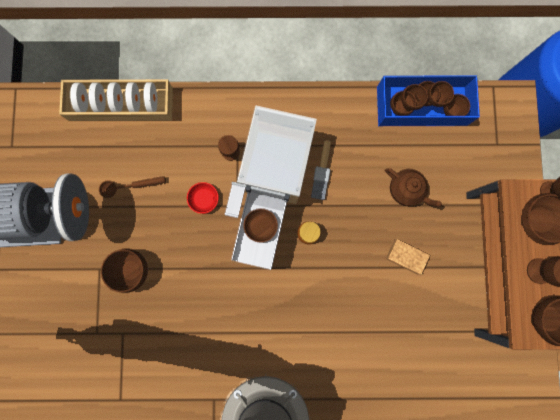

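View pics/side0.png

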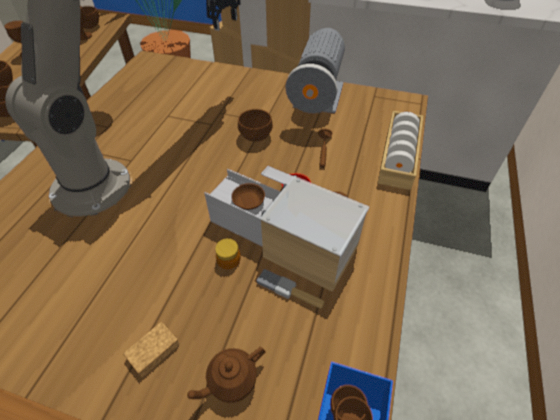

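The top view shows the dish in the channel at about (262,225). Possible mix-ups are the red dish at (203,198), the shell bowl at (125,270) and the goblet at (228,147). In the side view the dish is at (248,196). I choose the dark dish in the metal channel and will check it in a close crop of both views.

```bash
python3 - <<'E'
import cv2, numpy as np
t=np.load("pics/top0.npy")[95:280,215:345,::-1]; s=np.load("pics/side0.npy")[155:295,195:375,::-1]
a=cv2.resize(t,None,fx=3.2,fy=3.2,interpolation=cv2.INTER_CUBIC)
b=cv2.resize(s,None,fx=2.1,fy=2.1,interpolation=cv2.INTER_CUBIC)
c=np.zeros((600,800,3),np.uint8); c[:a.shape[0],:a.shape[1]]=a; c[:b.shape[0],420:420+b.shape[1]]=b
cv2.imwrite("pics/crop.png",c)
E
```

```text
(no output)
```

View pics/crop.png

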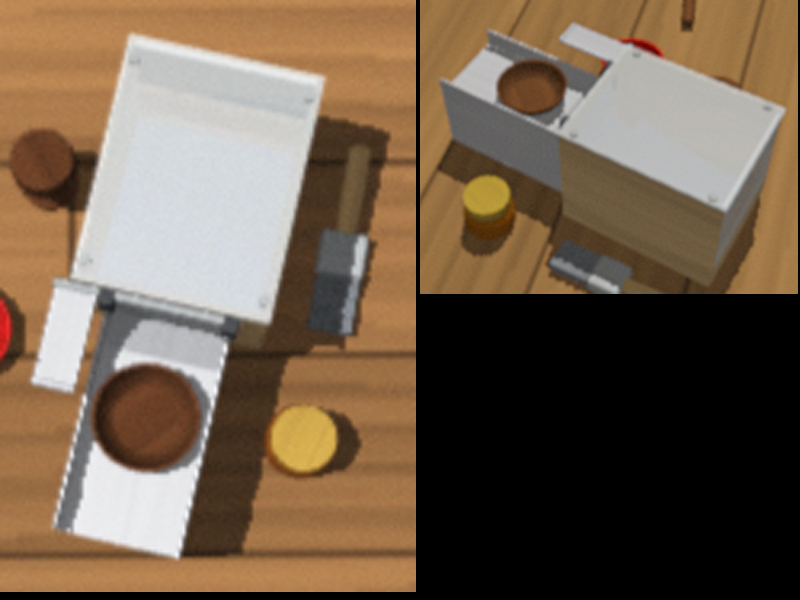

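The crop shows the dark dish in the channel at crop (147,417), which is top pixel (261,225). The box corners, the plate end and the channel end are all visible. Next I triangulate these and fit the box pose.

```bash
cat > h.py <<'E'
import numpy as np
from station import bot, imaging
from scipy.spatial.transform import Rotation as R
C={n:imaging.calibration(n) for n in("side","top")}
def ray(n,uv):
    K=np.array(C[n]["intrinsics"]);T=np.array(C[n]["extrinsics"])
    return T[:3,3],T[:3,:3]@np.linalg.solve(K,[uv[0],uv[1],1])
def plane(n,uv,z):
    o,d=ray(n,uv); return o+d*(z-o[2])/d[2]
def tri(a,b):
    A=[];B=[]
    for n,uv in(("top",a),("side",b)):
        o,d=ray(n,uv);d=d/np.linalg.norm(d);P=np.eye(3)-np.outer(d,d);A.append(P);B.append(P@o)
    return np.linalg.lstsq(np.vstack(A),np.hstack(B),rcond=None)[0]
def rigid(m,w):
    m=np.array(m);w=np.array(w);mc=m.mean(0);wc=w.mean(0);a=m-mc;b=w-wc
    th=np.arctan2((a[:,0]*b[:,1]-a[:,1]*b[:,0]).sum(),(a*b).sum())
    Rm=np.array([[np.cos(th),-np.sin(th)],[np.sin(th),np.cos(th)]]);t=wc-Rm@mc
    return th,t,(m@Rm.T+t-w)*1e3
E
python3 - <<'E'
from h import *
np.set_printoptions(precision=4,suppress=True)
ft=lambda c:((c[0]+.5)/3.2-.5+215,(c[1]+.5)/3.2-.5+95)
fs=lambda c:((c[0]-420+.5)/2.1-.5+195,(c[1]+.5)/2.1-.5+155)
P={"RL":((.208,.08),.16,(131,35),(783,108)),"RR":((.208,-.08),.16,(325,77),(725,208)),"FR":((.004,-.08),.16,(270,323),(562,135)),"FL":((.004,.08),.16,(73,280),(632,47)),
"T1":((-.08,.092),.144,(32,383),(572,24)),"T2":((-.08,.058),.144,(73,392),(560,40)),"C1":((-.19,.052),.118,(53,527),None),"C2":((-.19,-.052),.118,(180,557),(443,80))}
m=[];wt=[];ms=[];ws=[]
for k,(b,z,t,s) in P.items():
    m.append(b);wt.append(plane("top",ft(t),z)[:2])
    if s: ms.append(b);ws.append(plane("side",fs(s),z)[:2]);print(k,"tri z",tri(ft(t),fs(s)))
for a,b in((m,wt),(ms,ws),(m+ms,wt+ws)):
    th,t,r=rigid(a,b);print(np.degrees(th),t);print(r.round(1).tolist())
c,s=np.cos(th),np.sin(th);Rb=np.array([[c,-s],[s,c]])
for d in(plane("top",ft((147,417)),.116),plane("side",fs((532,87)),.116),tri(ft((147,417)),fs((532,87)))):
    print("dish",d,Rb.T@(d[:2]-t))
np.savez("box.npz",th=th,t=t)
o=bot.get_obs();print(R.from_quat(np.roll(o["tool_rot"],-1)).as_matrix())
E
```

```text
RL tri z [0.82   0.0203 0.1576]
RR tri z [ 0.7844 -0.134   0.1598]
FR tri z [ 0.5901 -0.087   0.1516]
FL tri z [0.6261 0.0681 0.1516]
T1 tri z [0.5423 0.0993 0.1402]
T2 tri z [0.536  0.0674 0.1395]
C2 tri z [ 0.4074 -0.0154  0.1105]
-13.160539957231217 [ 0.5992 -0.0099]
[[1.6, 0.7], [0.5, -0.8], [-0.5, -0.4], [1.2, 1.8], [1.3, -0.5], [0.8, -1.3], [-2.6, 0.5], [-2.2, 0.0]]
-12.880517896003488 [ 0.6055 -0.0117]
[[5.4, 1.3], [4.9, -2.7], [-4.2, 0.8], [-5.0, 2.7], [3.5, -0.2], [1.1, -1.5], [-5.6, -0.3]]
-13.021888365415142 [ 0.6022 -0.0107]
[[4.5, 0.4], [3.7, -1.1], [2.6, -1.2], [4.0, 1.1], [3.9, -1.4], [3.5, -2.3], [0.1, -0.7], [0.8, -1.3], [2.1, 1.7], [1.3, -2.2], [-7.7, 1.8], [-8.1, 3.6], [0.4, 0.9], [-2.1, -0.4], [-9.0, 1.1]]
dish [0.5161 0.0088 0.116 ] [-0.0882 -0.0004]
dish [0.5229 0.0032 0.116 ] [-0.0804 -0.0043]
dish [0.5182 0.0098 0.1071] [-0.0864  0.001 ]
[[-0.9496  0.3135 -0.0004]
 [ 0.3135  0.9496 -0.0015]
 [-0.0001 -0.0016 -1.    ]]
```

Emit:
move_arm(commands=[[[0, 0, 0, 0, 0, -5.2, 0], [-0.0231, -0.0341, 0, 0, 0, 0, 0], [-0.0231, -0.0341, 0, 0, 0, 0, 0], [-0.0231, -0.0341, 0, 0, 0, 0, 0], [-0.0231, -0.0341, 0, 0, 0, 0, 0], [-0.0231, -0.0341, 0, 0, 0, 0, 0], [-0.0231, -0.0341, 0, 0, 0, 0, 0], [-0.0231, -0.0341, 0, 0, 0, 0, 0], [-0.0231, -0.0341, 0, 0, 0, 0, 0], [-0.0231, -0.0341, 0, 0, 0, 0, 0], [-0.0231, -0.0341, 0, 0, 0, 0, 0], [-0.0231, -0.0341, 0, 0, 0, 0, 0], [-0.0231, -0.0341, 0, 0, 0, 0, 0], [-0.0231, -0.0341, 0, 0, 0, 0, 0], [-0.0231, -0.0341, 0, 0, 0, 0, 0], [-0.0231, -0.0341, 0, 0, 0, 0, 0], [-0.0231, -0.0341, 0, 0, 0, 0, 0], [0, 0, 0, 0, 0, 0, 0], [0, 0, 0, 0, 0, 0, 0]]])

```text
t: 2.48
eef_pos: [0.4478, 0.0264, 0.231]
tool_rot: [-0.0, 0.114, 0.994, 0.0]
contact_force: [0.1, 0.6, 0.3]
gripper_width: 0.002
grasp_force: 0.0
```

```bash
cat >> h.py <<'E'
TH=np.radians(-13.1);T0=np.array([.599,-.010])
def where():
    o=bot.get_obs();c,s=np.cos(TH),np.sin(TH);p=np.array(o["eef_pos"]);b=np.array([[c,s],[-s,c]])@(p[:2]-T0)
    M=R.from_quat(np.roll(o["tool_rot"],-1)).as_matrix()
    print("t",round(o["t"],2),"box mm",(b*1e3).round(1),"z",(p[2]*1e3).round(1),"phi",round(np.degrees(np.radians(90)-(np.arctan2(M[1,1],M[0,1])-TH)),1),
      "tilt",np.degrees(np.arccos(-M[2,2])).round(2),"grip",round(o["gripper_width"],2),"F",np.round(o["contact_force"],1),"q",np.round(o["q"],2))
E
python3 -c "from h import *;where()"
```

```text
t 2.48 box mm [-155.5    1.2] z 231.0 phi -0.0 tilt 0.04 grip 0.0 F [0.1 0.6 0.3] q [-0.58  0.09  0.41  2.09 -0.05  0.96  1.2 ]
```

Emit:
move_arm(commands=[[[0, 0, 0.025, 0, 0, 0, 0], [0, 0, 0.03, 0, 0, 0, 0], [0, 0, 0.03, 0, 0, 0, 0], [0, -0.001, 0.025, 0, 0, 0, 0], [0, 0, 0.015, 0, 0, 0, 0], [0, 0, 0, 0, 0, 0, 0], [0, 0, 0, 0, 0, 0, 0]]])

```text
t: 3.35
eef_pos: [0.4486, 0.0254, 0.107]
tool_rot: [0.001, 0.114, 0.994, 0.0]
contact_force: [-0.6, 0.6, -0.1]
gripper_width: -0.001
grasp_force: 0.0
```

```bash
cat >> h.py <<'E'
def crop(name):
    import cv2
    t=imaging.read_camera("top")[95:280,215:345,::-1]; s=imaging.read_camera("side")[135:295,180:375,::-1]
    a=cv2.resize(t,None,fx=3,fy=3,interpolation=cv2.INTER_CUBIC);b=cv2.resize(s,None,fx=2,fy=2,interpolation=cv2.INTER_CUBIC)
    c=np.zeros((560,790,3),np.uint8);c[:555,:390]=a;c[:320,395:785]=b;cv2.imwrite(f"pics/{name}.png",c)
E
python3 -c "from h import *;where();crop('s1')"
```

```text
t 3.35 box mm [-154.5    0.4] z 107.0 phi -0.1 tilt 0.07 grip -0.0 F [-0.6  0.6 -0.1] q [-0.52  0.3   0.38  2.21 -0.18  0.66  1.33]
```

View pics/s1.png

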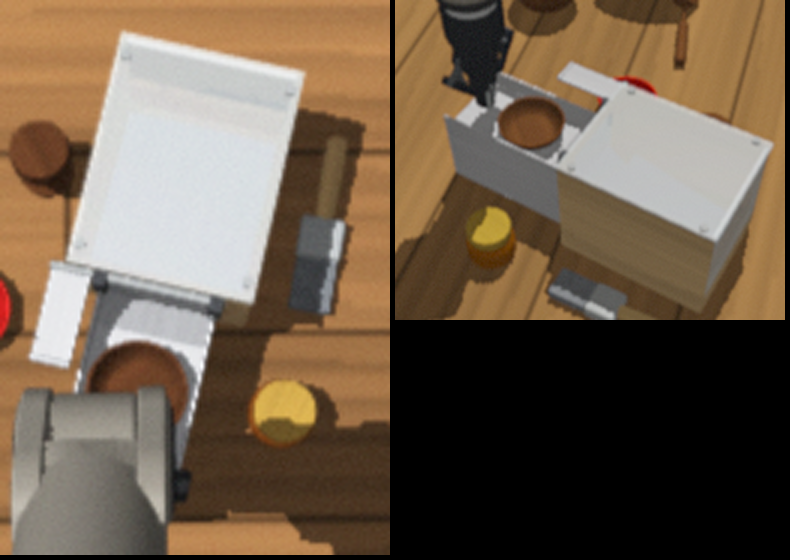

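The finger stands in the channel just behind the dish (side crop finger (488,100), rim (500,120)), with everything else undisturbed. Next I push the dish gently towards the brink.

Emit:
move_arm(commands=[[[-0.003, 0, 0, 0, 0, 0, 0], [-0.003, 0, 0, 0, 0, 0, 0], [-0.003, 0, 0, 0, 0, 0, 0], [-0.003, 0, 0, 0, 0, 0, 0], [-0.003, 0, 0, 0, 0, 0, 0], [-0.003, 0, 0, 0, 0, 0, 0], [-0.003, 0, 0, 0, 0, 0, 0], [-0.003, 0, 0, 0, 0, 0, 0], [-0.003, 0, 0, 0, 0, 0, 0], [-0.003, 0, 0, 0, 0, 0, 0], [-0.003, 0, 0, 0, 0, 0, 0], [-0.003, 0, 0, 0, 0, 0, 0], [-0.002, 0, 0, 0, 0, 0, 0], [-0.001, 0, 0, 0, 0, 0, 0], [0, 0, 0, 0, 0, 0, 0]]])

```text
t: 5.32
eef_pos: [0.4861, 0.0162, 0.1063]
tool_rot: [0.0, 0.114, 0.994, 0.0]
contact_force: [1.4, -0.4, -0.3]
gripper_width: 0.001
grasp_force: 0.0
```

```bash
python3 -c "from h import *;where();crop('s2')"
```

```text
t 5.33 box mm [-1.159e+02 -1.000e-01] z 106.3 phi -0.0 tilt 0.0 grip 0.0 F [ 1.4 -0.4 -0.3] q [-0.47  0.36  0.38  2.13 -0.2   0.69  1.38]
```

View pics/s2.png

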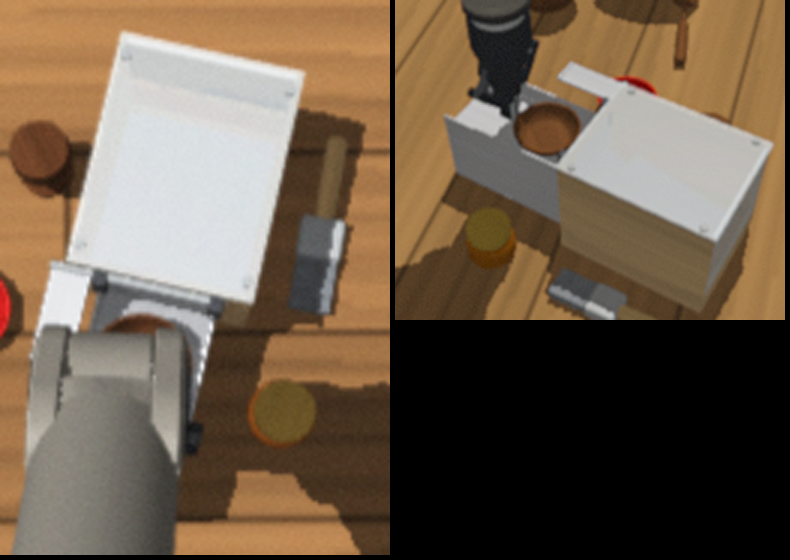

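The dish moved about 24 mm, to roughly box x = -61 (side crop centre (547,129)), and it is upright. Now I retreat, rise, open, turn 45°, and set one finger over the plate and the other behind the dish.

Emit:
move_arm(commands=[[[0.004, 0, 0, 0, 0, 0, 0], [0.004, 0, 0, 0, 0, 0, 0], [0, 0, -0.02, 0, 0, 0, 0], [0, 0, -0.03, 0, 0, 0, 0], [0, 0, -0.03, 0, 0, 0, 0], [0, 0, -0.02, 0, 0, 0, 0.0854], [-0.012, 0.012, 0, 0, 0, 0, 0.0854], [-0.012, 0.012, 0, 0, 0, 0, 0.0854], [-0.011, 0.0105, 0, 0, 0, 0, 0.0854], [0, 0, 0, 0, 0, 10, 0.0854], [0, 0, 0, 0, 0, 10, 0.0854], [0, 0, 0, 0, 0, 10, 0.0854], [0, 0, 0, 0, 0, 10, 0.0854], [0, 0, 0, 0, 0, 5, 0.0854], [0, 0, 0, 0, 0, 0, 0.0854], [0, 0, 0, 0, 0, 0, 0.0854]]])

```text
t: 7.42
eef_pos: [0.5202, 0.0439, 0.2058]
tool_rot: [-0.0, 0.484, 0.875, -0.0]
contact_force: [-0.4, 0.3, 0.3]
gripper_width: 0.996
grasp_force: 0.0
```

```bash
python3 -c "from h import *;where();crop('s3')"
```

```text
t 7.42 box mm [-88.9  34.6] z 205.8 phi 44.9 tilt 0.05 grip 1.0 F [-0.4  0.3  0.3] q [-0.67  0.28  0.56  1.97 -0.18  0.94  0.54]
```

View pics/s3.png

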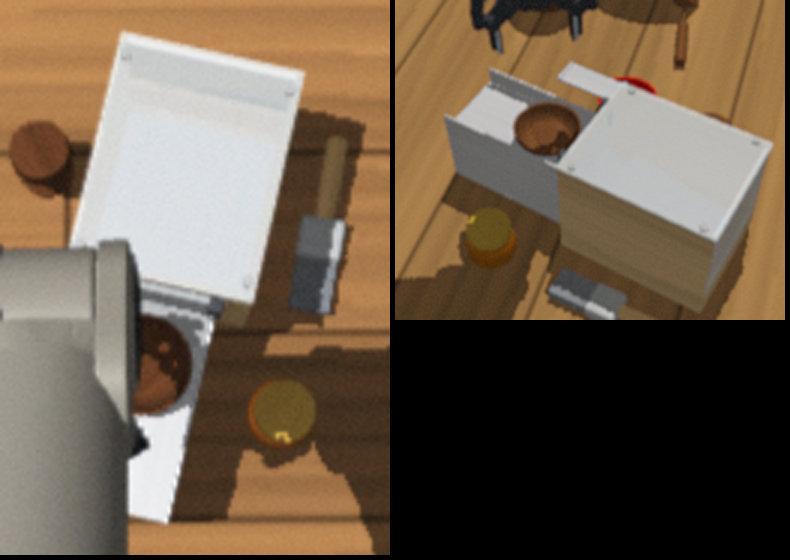

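```bash
python3 - <<'E'
from h import *
c,s=np.cos(TH),np.sin(TH);B=np.array([[c,s],[-s,c]])
f=lambda u,v:((u-395+.5)/2-.5+180,(v+.5)/2-.5+135)
for n,p,z in(("push",(497,49),.219),("plate",(577,37),.219),("dish side",(547,129),.116)):
    w=plane("side",f(*p),z);print(n,(B@(w[:2]-T0)*1e3).round(1))
for n,p in(("top rim right",(191,366)),("top rim rear",(152,413))):
    w=plane("top",((p[0]+.5)/3-.5+215,(p[1]+.5)/3-.5+95),.116);print(n,(B@(w[:2]-T0)*1e3).round(1))
E
```

```text
push [-122.6    0.4]
plate [-49.8  67.5]
dish side [-54.3  -3.5]
top rim right [-54.  -40.2]
top rim rear [-100.7  -16.6]
```

Tip positions match the plan, and the dish is at about box x = -59. Descending now.

Emit:
move_arm(commands=[[[0, 0, 0.02, 0, 0, 0, 0.0854], [0, 0, 0.02, 0, 0, 0, 0.0854], [0, 0, 0.015, 0, 0, 0, 0.0854], [0, 0, 0.01, 0, 0, 0, 0.0854], [0, 0, 0.01, 0, 0, 0, 0.0854], [0, 0, 0.008, 0, 0, 0, 0.0854], [0, 0, 0.008, 0, 0, 0, 0.0854], [0, 0, 0.008, 0, 0, 0, 0.0854], [0, 0, 0.007, 0, 0, 0, 0.0854], [0, 0, 0.006, 0, 0, 0, 0.0854], [0, 0, 0, 0, 0, 0, 0.0854], [0, 0, 0, 0, 0, 0, 0.0854]]])

```text
t: 9.02
eef_pos: [0.5193, 0.0439, 0.0941]
tool_rot: [-0.001, 0.485, 0.874, -0.0]
contact_force: [-2.3, 1.1, 1.6]
gripper_width: 1.003
grasp_force: 1.5
```

```bash
python3 -c "from h import *;where();crop('s4')"
```

```text
t 9.03 box mm [-89.8  34.4] z 94.1 phi 44.9 tilt 0.09 grip 1.0 F [-2.3  1.1  1.6] q [-0.59  0.45  0.48  2.06 -0.32  0.7   0.66]
```

View pics/s4.png

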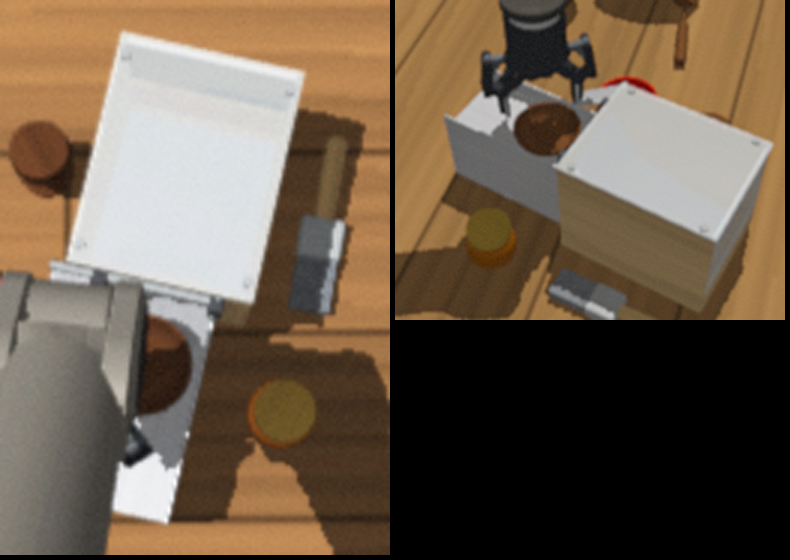

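The plate is pressed down with the flap open (about 3 N), and the dish still stands in front, untouched. Next is the combined advance and turn about the plate finger.

```bash
python3 - <<'E'
import numpy as np
ph=np.radians(np.linspace(45,18,14));px=np.linspace(-54.5,-34,14)
y=np.stack([np.sin(ph),np.cos(ph)],1);x=np.stack([-np.cos(ph),np.sin(ph)],1)
tcp=np.stack([px,np.full(14,70.)],1)-50*y
for i in range(13):
    d=tcp[i+1]-tcp[i];print((d@x[i]).round(2),(d@y[i]).round(2))
E
```

```text
-2.93 1.15
-2.97 1.11
-3.0 1.06
-3.04 1.02
-3.08 0.98
-3.11 0.93
-3.14 0.88
-3.17 0.83
-3.2 0.78
-3.23 0.73
-3.25 0.68
-3.27 0.63
-3.29 0.57
```

Emit:
move_arm(commands=[[[-0.0029, 0.0012, 0, 0, 0, -2.08, 0.0854], [-0.003, 0.0011, 0, 0, 0, -2.08, 0.0854], [-0.003, 0.0011, 0, 0, 0, -2.08, 0.0854], [-0.003, 0.001, 0, 0, 0, -2.08, 0.0854], [-0.0031, 0.001, 0, 0, 0, -2.08, 0.0854], [-0.0031, 0.0009, 0, 0, 0, -2.08, 0.0854], [-0.0031, 0.0009, 0, 0, 0, -2.08, 0.0854], [-0.0032, 0.0008, 0, 0, 0, -2.08, 0.0854], [-0.0032, 0.0008, 0, 0, 0, -2.08, 0.0854], [-0.0032, 0.0007, 0, 0, 0, -2.08, 0.0854], [-0.0033, 0.0007, 0, 0, 0, -2.08, 0.0854], [-0.0033, 0.0006, 0, 0, 0, -2.08, 0.0854], [-0.0033, 0.0006, 0, 0, 0, -2.08, 0.0854], [0, 0, 0, 0, 0, 0, 0.0854], [0, 0, 0, 0, 0, 0, 0.0854], [0, 0, 0, 0, 0, 0, 0.0854], [0, 0, 0, 0, 0, 0, 0.0854]]])

```text
t: 11.25
eef_pos: [0.5558, 0.0224, 0.0939]
tool_rot: [-0.001, 0.267, 0.964, -0.0]
contact_force: [-7.0, -0.1, 1.7]
gripper_width: 1.003
grasp_force: 2.8
```

```bash
python3 -c "from h import *;where();crop('s5')"
```

```text
t 11.25 box mm [-49.5  21.7] z 93.9 phi 17.8 tilt 0.13 grip 1.0 F [-7.  -0.1  1.7] q [-0.43  0.48  0.36  1.98 -0.24  0.73  1.1 ]
```

View pics/s5.png

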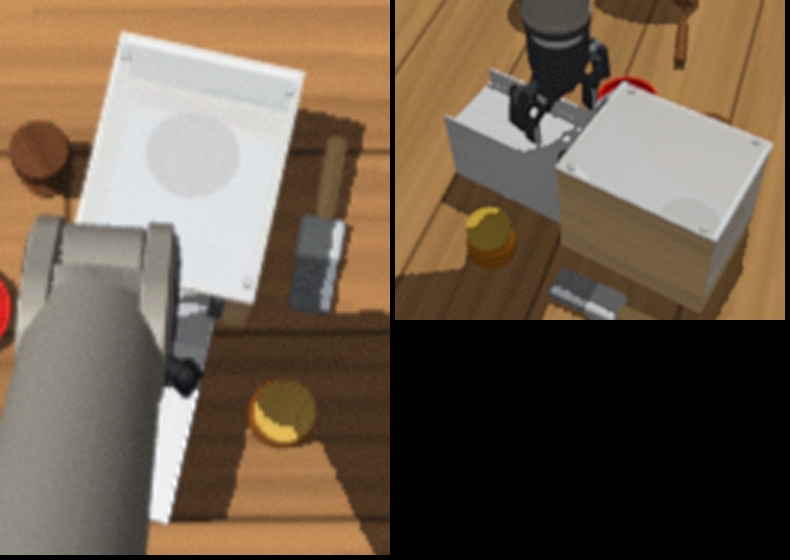

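The dish is in the box, visible through the cover at crop (192,153), and the channel is empty. I rise to let the flap close, then back off.

Emit:
move_arm(commands=[[[0, 0, 0, 0, 0, 0, 0.0854], [0, 0, -0.006, 0, 0, 0, 0.0854], [0, 0, -0.008, 0, 0, 0, 0.0854], [0, 0, -0.008, 0, 0, 0, 0.0854], [0, 0, -0.008, 0, 0, 0, 0.0854], [0, 0, -0.008, 0, 0, 0, 0.0854], [0, 0, -0.01, 0, 0, 0, 0.0854], [0, 0, -0.02, 0, 0, 0, 0.0854], [0, 0, -0.03, 0, 0, 0, 0.0854], [0, 0, -0.04, 0, 0, 0, 0.0854], [0, 0, -0.04, 0, 0, 0, 0.0854], [0.03, 0, 0, 0, 0, 0, 0.0854], [0.03, 0, 0, 0, 0, 0, 0.0854], [0, 0, 0, 0, 0, 0, 0.0854], [0, 0, 0, 0, 0, 0, 0.0854], [0, 0, 0, 0, 0, 0, 0.0854]]])

```text
t: 13.35
eef_pos: [0.5062, 0.053, 0.2725]
tool_rot: [0.0, 0.268, 0.963, -0.0]
contact_force: [0.8, -0.6, 0.3]
gripper_width: 1.005
grasp_force: 0.0
```

```bash
python3 -c "from h import *;where();crop('s6')"
```

```text
t 13.35 box mm [-104.6   40.3] z 272.5 phi 18.0 tilt 0.05 grip 1.01 F [ 0.8 -0.6  0.3] q [-0.59  0.16  0.41  1.92 -0.07  1.08  0.88]
```

View pics/s6.png

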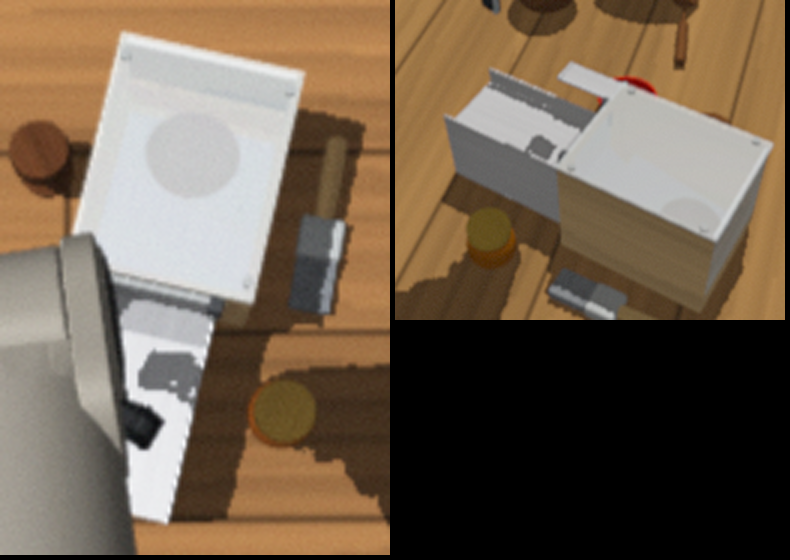

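The thumb plate is level again, so the flap is shut. The dish rests at the foot of the slide at crop (192,153), and the other things in view are unmoved.

```bash
python3 -c "from station import bot;print(bot.hand_in())"
```

```text
the job is handed in; nothing more can be done
None
```

The job is handed in after about 13 s of the 56 s allowed: the last picture shows the dish lying in the dust box at the foot of the slide, the flap closed, the robot clear and the other things in view unmoved; no verdict came back.

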